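# Clamp a dibber in a cam-lever bench vise

### The job

The aluminium dibber lies loose in the open cam vise: clamp it there, ready for its point to be filed. Slide the moving jaw up until the dibber sits snug between both jaws, then throw the red cam lever over, past its centre, until it snaps against its stop and the dibber is gripped tight. Use a light fingertip push throughout (never more than about 15 N on the vise) and leave everything else on the bench where it stands.

Things in the scene. Friction and masses are not known exactly. Their poses are not given: they have to be found in the camera images.
- vise: blue cam-action bench vise, bolted down. Origin on the bench under mid-bed; z up, y along the bed from the sliding carriage to the fixed jaw, x across it (roughly away from the robot). Bed 90 mm wide, from y = -145 to +125 mm, top 28 mm above the bench; four bolted ears, 10 mm high, stick out 24 mm. The fingers may push on no part of it (carriage and lever included) with over 15 N.
- fixed_jaw: the fixed jaw at the +y end of the vise, lined with 6 mm of wood. Origin: at the foot of its clamping face, at bed height, mid-width; y points into the jaw. Jaw 76 mm wide (lining 70 mm), its top 45 mm above the bed.
- jaw: moving jaw, 76 mm wide, 44 mm high, wood-lined, on guide pins at the front of the carriage; axes as the vise. Origin on the lever's pivot axis at bed height; its clamping face lies 58 mm from there in +y. A stiff spring backs it (12 N per mm). The cam drives it only 4.9 mm forward: thrown from snug it grips with about 32 N, and loses some 8 N for each mm of slack left; over 25 N is tight.
- carriage (a joint): travel of the hand-slid carriage (3 kg) towards the fixed jaw (m): 0 fully back, 0.11 at most. Slides against about 3 N of friction. Where the dibber gets snug depends on its thickness where the jaws meet it and must be felt: the push rises above the friction, and at 8 to 12 N it is snug. Let go, it springs back up to 3 mm, still snug. With the lever over, the cam locks it to the bed.
- carriage_back (a point): middle of the upright back face of the carriage (facing -y of the vise), 46 mm above the bench; the face is 76 mm wide and spans 29 to 63 mm above the bench. The place to push.
- lever_pivot (a point): point on the upright pivot axis of the cam lever, 75 mm above the bench, on the carriage (35 mm ahead of its back face).
- lever_grip (a point): middle of the lever's red grip, 85 mm from the pivot axis, 75 mm above the bench. The grip is a level round bar 18 mm thick that runs from 53 to 115 mm from the axis (bare 14 mm wide steel bar nearer the axis). The lever swings level, above the 63 mm high carriage.
- cam_lever (a joint): lever angle (rad), counter-clockwise from above. 0: open, grip pointing to about -x of the vise; 1.65: dead centre; 1.95: over, on its stop, grip pointing to about -y. The grip's direction in the vise's frame is 3.01 + this angle. The push at the grip rises to about 5 N near 0.8 and falls to none at centre; let go well before centre it springs back; 0.1 past centre it snaps to the stop and stays.
- dibber: aluminium dibber 292 mm long with a wooden knob, lying loose on the vise bed between the jaws, tip to -x of the vise. A tapering round rod, 14 mm thick near its point, 36 mm at the knob (roughly 30 to 36 mm where it fills the jaws), about 0.3 kg. Origin on its lowest line, near mid-length; x runs towards the knob.
- pot: terracotta pot, 94 mm across, 82 mm high, standing on the bench; origin under its centre. Leave alone.
- tray: green plastic seedling tray 210 x 150 mm, 50 mm high; origin under its centre. Leave alone.
- vase: clear glass vase, 72 mm across, 170 mm high; origin under its centre. Leave alone.
- saucer: black plastic saucer, 124 mm across, 22 mm high; origin under its centre. Leave alone.
- file: flat steel file with a wooden handle, 245 mm long, 22 mm high, lying on the bench; origin under it, near its middle. Leave alone.
- brush: hand brush lying on the bench, origin under its middle. Leave alone.

How it is judged:
By the outcome, as a careful person would: the job done as asked, in the order asked, and still so for the second after the job is handed in, with the robot touching nothing.
It also fails if it takes over 51 s, if anything falls off the work surface, if the arm or the gripper's body presses on something with over 40 N, if the wrist force passes 120 N, or if a joint passes its speed limit or range.

### The arm

A 6-joint arm with a two-finger parallel gripper is mounted at the origin on the work surface. World frame = base frame: x ahead of the robot, y to its left, z up, the work surface at z = 0. Lengths are in mm, angles in degrees, forces in N, time in s.
With the tool pointing down it reaches from about 350 to 850 mm from the base axis. Payload 8.1 kg.
Tool frame: the origin (TCP) lies at the very end of the fingers, on their centre line; the grasp point (between the pads) lies 19 mm behind it (r.grip_point_offset is the distance from the TCP to the grasp point, in mm); z points along the fingers, y is the line along which they close (so a half turn about z gives the same grasp; the last joint's range is limited). The gripper opens to 85 mm and grips with 20 to 120 N. Pads are 22 mm wide; open, the fingers measure 114 mm over their backs; the gripper's body (76 mm by 85 mm) begins 54 mm behind the grasp point. The pads swing forward as they close: fully open they stand 13 mm farther back than shut.
Start: joints at [71.998, 7.471, 85.268, -0, 87.261, -4.893], TCP at [136.063, 584.373, 231.292] pointing down, gripper open.
Joint ranges: [-169.43, 169.43], [-51.17, 129.36], [1.28, 143.12], [-76.62, 256.62], [0, 156.53], [-152.29, 152.29]. Speed limits (degrees/s): [136.94, 136.94, 159.86, 180, 180, 180].

### API

Orientations are given as [roll, pitch, yaw] about the fixed x, y, z axes, in that order (R = Rz(yaw) Ry(pitch) Rx(roll)).
In Python, from bench import status, eyes, r gives the robot as it stands.
- The arm moves only by the shell command python3 -m handwheel 'ROWS' [FORCE]. ROWS is a JSON object whose one key "series" holds a list that holds one entry, the list of rows, each a list of 7 numbers: the shift along the tool's x, y, z in cm, then the turn, a rotation vector about the tool's x, y, z in rad, then the opening, from 0 (shut) to 1 (fully open). In form: {"series": [[[tx, ty, tz, rx, ry, rz, claw], ...]]}. A call has 1 to 12 rows; each row is the pose to reach, as a shift and turn from the pose commanded when the call began, along the tool's axes at that moment; what a row does not reach only later rows make up. A row lasts 1/8 s, in which the tool goes at most 62.5 mm and 10.7 degrees, less where a joint would pass 70% of its speed; a pose out of reach is approached as far as the arm can. A call with a gripper value outside its range is refused whole. The fingers move at their own pace and stop on an object; FORCE is the grip in N (left out, the last holds). Time passes only in rows, so rows that repeat a pose let the fingers close. It gives the time, the measured TCP pose, the force, the opening and the grip force at its end, in the units of the state.
- status.sense(): the state, without advancing time (a new reading comes with each control period).
- eyes.snapshot(name): name is "scene" or "top" or "wrist"; returns a dict with "img" (400x640x3 uint8, red, green, blue), "mtx" (3x3 intrinsics, pixels), "k1" (the pictures are not rectified: a ray, as slopes to the right and down, at radius r is drawn at 1 + k1 r^2 times it, then the intrinsics apply), "R" (3x3) and "t" (3): a world point X has camera coordinates R X + t. Camera axes: x right, y down, z forward; pixel columns grow to the right and rows downward; lengths in mm; the calibration is good to about 2 mm. A picture is of the moment at which its call begins. There is no depth.
- r.hand_in(): hands the job in; it is judged then, once.
The state is a dict: "time": time; "joint_pos": joint angles; "qd": joint speeds; "joint_efforts": joint torques, N m; "tool_pos": TCP position; "tcp_rot": TCP orientation; "ft_force": force on the tool from outside, world axes, zero at the start; "wrist_torque": the same for the moment, N m; "finger_gap": finger opening in mm; "grip_force": force on a finger pad.
Only numpy, scipy, OpenCV 4.12 (cv2) and the standard library are available. Lean on these libraries where they do the work, as an engineer would, in place of code of your own. Each camera call takes 0.05 s, during which the arm holds its last target. There are 200 camera calls.

## Working session

There is one attempt and no reset: what is moved stays moved. The work goes in short steps, Python scripts to look and compute and a shell command to move; the robot and the scene stay as the last step left them, time stands still between calls to the robot, and variables do not carry over. Pictures are saved under pics/ and viewed, at most 10 in all, crops included, and the job is handed in when it is done.

```bash
mkdir -p pics; ls; python3 - <<'E'
from bench import status, eyes, r
import cv2
s=status.sense(); print(s)
for n in("top","scene"):
    d=eyes.snapshot(n); cv2.imwrite(f"pics/{n}0.png",d["img"][:,:,::-1]); print(n,d["mtx"].tolist(),d["k1"],d["R"].tolist(),d["t"].tolist())
E
```

```text
pics
{'time': 0.0, 'joint_pos': array([ 7.19991462e+01,  7.51586236e+00,  8.53301996e+01,  2.77773376e-04,
        8.72617712e+01, -4.89450603e+00]), 'qd': array([-0.0200539 ,  0.02985512, -0.04099229, -0.02835764, -0.03456894,
        0.0015314 ]), 'joint_efforts': array([ 2.45843812e-04, -5.69420886e+01, -5.00535822e+01, -3.37044239e-04,
        1.49898708e-02, -7.72209773e-05]), 'tool_pos': array([135.873559  , 583.83941345, 230.22775432]), 'tcp_rot': array([-1.79892584e+02, -9.47688763e-03,  1.66893630e+02]), 'ft_force': array([-0.30917793, -0.11185502,  0.35524206]), 'wrist_torque': array([-0.02168711, -0.00861962,  0.01550035]), 'grip_force': 0.0, 'finger_gap': 85.45542692857963}
top [[453.9771722081561, 0.0, 313.1150981807843], [0.0, 453.9771722081561, 192.13360557580276], [0.0, 0.0, 1.0]] -0.03828581035320515 [[-0.010793036747213672, -0.9998913598879, -0.010038863446571957], [-0.9955420092281719, 0.011685753088440751, -0.0935924731839636], [0.09369961696671045, 0.00898396328363036, -0.9955599781951916]] [8.720941344892317, 575.2980248947762, 1516.7031973221392]
scene [[497.3395486854321, 0.0, 319.88975844743067], [0.0, 497.3395486854321, 197.6864794379795], [0.0, 0.0, 1.0]] -0.14474525605638236 [[-0.7312174758693049, 0.6821322645884276, -0.004071435961179724], [0.4683185166774157, 0.497660411412145, -0.7300766273824685], [-0.49598263066400583, -0.5357515175158704, -0.6833531602027271]] [414.098199403763, -239.71086934272887, 1922.6449825096763]
```

View pics/top0.png

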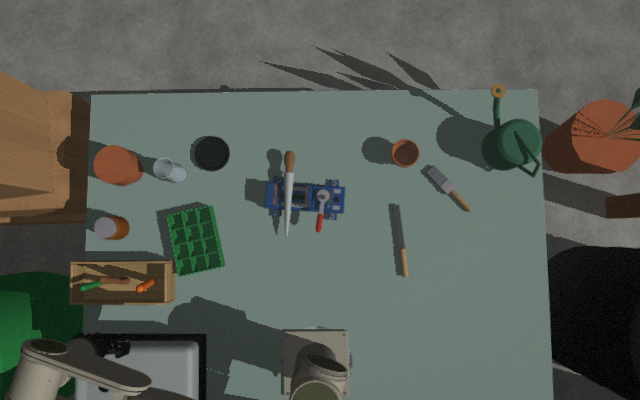

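View pics/scene0.png

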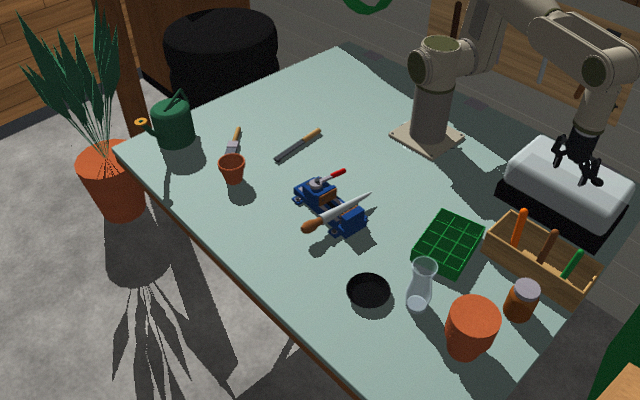

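The top view shows the vise at about (305,198), its lever pivot near (323,197), red grip near (320,223), and dibber near (289,195). The carriage end is to the right (world -y). I'll enlarge it.

```bash
cat > h.py <<'E'
from bench import status, eyes, r
import numpy as np, cv2
from scipy.optimize import least_squares
def ray(d,u,v):
    K=d["mtx"]; K=np.array(K); a=np.array([(u-K[0,2])/K[0,0],(v-K[1,2])/K[1,1]]); p=a.copy()
    for _ in range(20): p=a/(1+d["k1"]*(p@p))
    R=np.array(d["R"]);t=np.array(d["t"])
    return -R.T@t, R.T@np.array([p[0],p[1],1.])
def atz(d,u,v,z):
    c,w=ray(d,u,v); return c+w*(z-c[2])/w[2]
def proj(d,X):
    X=np.atleast_2d(X)@np.array(d["R"]).T+np.array(d["t"]); p=X[:,:2]/X[:,2:]
    p=p*(1+d["k1"]*(p**2).sum(1,keepdims=True)); K=np.array(d["mtx"])
    return p*[K[0,0],K[1,1]]+K[:2,2]
E
python3 - <<'E'
import cv2
a=cv2.imread("pics/top0.png")[140:250,255:355]; a=cv2.resize(a,None,fx=5.4,fy=5.4,interpolation=cv2.INTER_CUBIC)
cv2.imwrite("pics/topc.png",a)
a=cv2.imread("pics/scene0.png")[150:255,280:385]; a=cv2.resize(a,None,fx=5.6,fy=5.6,interpolation=cv2.INTER_CUBIC)
cv2.imwrite("pics/scenec.png",a)
E
```

```text
(no output)
```

View pics/topc.png

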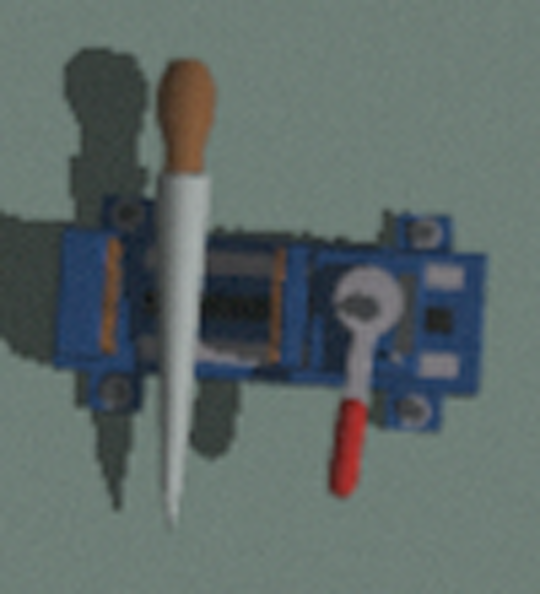

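View pics/scenec.png

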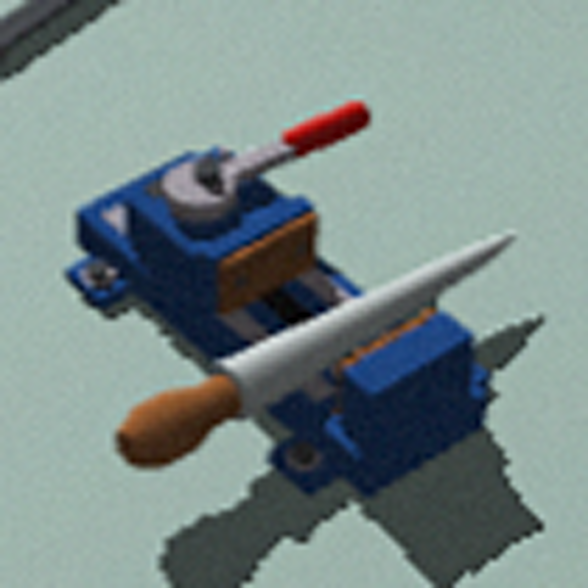

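```bash
cat > fit.py <<'E'
from h import *
T=eyes.snapshot("top"); S=eyes.snapshot("scene")
tp=lambda x,y:(255+x/5.4,140+y/5.4); sc=lambda x,y:(280+x/5.6,150+y/5.6)
def pts(q):
    x0,y0,yaw,p,f=q
    L=3.01
    P=[(45,-145,28),(-45,-145,28),(35,f,73),(-35,f,73),(38,125,73),(-38,125,73),(0,p,76),
       (115*np.cos(L),p+115*np.sin(L),75),(35,p+58,72),(-35,p+58,72)]
    Q=[(0,p,76),(115*np.cos(L),p+115*np.sin(L),75),(35,p+58,72),(-35,p+58,72),(-35,f,73)]
    c,s=np.cos(yaw),np.sin(yaw); M=np.array([[c,-s,0],[s,c,0],[0,0,1]]); o=np.array([x0,y0,0])
    return np.array(P)@M.T+o,np.array(Q)@M.T+o
mt=np.array([tp(*a) for a in[(487,253),(478,393),(123,238),(115,352),(62,228),(57,365),(369,299),(342,494),(286,250),(277,360)]])
ms=np.array([sc(*a) for a in[(200,183),(366,118),(218,262),(316,213),(435,312)]])
def res(q):
    A,B=pts(q); return np.r_[(proj(T,A)-mt).ravel(),(proj(S,B)-ms).ravel()]
g=atz(T,305,198,50)
s=least_squares(res,[g[0],g[1],0,-70,60],loss="soft_l1")
print(s.x,np.degrees(s.x[2])); print(np.round(res(s.x).reshape(-1,2),1).tolist())
x0,y0,yaw,p,f=s.x
c,sn=np.cos(yaw),np.sin(yaw)
W=lambda x,y:np.round([x0+c*x-sn*y,y0+sn*x+c*y],1)
print("back",W(0,p-35),"pivot",W(0,p),"grip",W(85*np.cos(3.01),p+85*np.sin(3.01)),"yaxis",[-sn,c])
E
python3 fit.py
```

```text
[ 5.58353372e+02  3.66244760e+01 -6.39439543e-02 -6.93328165e+01
  8.68495118e+01] -3.6637187091646766
[[1.2, -0.6], [1.6, -0.1], [-0.8, 0.1], [-0.6, 0.1], [-0.9, 0.5], [-1.5, -2.0], [0.3, 1.7], [-1.1, 0.1], [-1.3, -0.5], [-0.8, 0.2], [0.0, -1.0], [-0.2, -1.2], [-0.2, -0.1], [-0.9, -0.8], [-1.5, -2.5]]
back [551.7 -67.5] pivot [553.9 -32.6] grip [470.5 -16.1] yaxis [np.float64(0.06390038726406612), np.float64(0.997956281861837)]
```

```bash
sed -i 's/(38,125,73),(-38,125,73),//; s/(62,228),(57,365),//' fit.py
cat >> h.py <<'E'
from scipy.spatial.transform import Rotation as Ro
def go(xyz,yaw):
    s=status.sense(); A=Ro.from_euler("xyz",s["tcp_rot"],degrees=True); B=Ro.from_euler("xyz",[180,0,yaw],degrees=True)
    print("cm",np.round(A.inv().apply(np.array(xyz)-s["tool_pos"])/10,2),"rad",np.round((A.inv()*B).as_rotvec(),3))
E
cat >> fit.py <<'E'
th=np.degrees(yaw)+180; b=W(0,p-35-45); go([b[0],b[1],200],th)
E
python3 fit.py
```

```text
[ 5.58895460e+02  4.11674758e+01 -6.79849255e-02 -7.39737460e+01
  8.22713241e+01] -3.8952493021760466
[[-0.1, -0.6], [0.2, -0.1], [-0.7, -0.1], [-0.6, -0.1], [0.3, 1.8], [-1.2, 0.1], [-1.3, -0.6], [-0.9, 0.1], [0.0, -1.0], [-0.1, -1.2], [-0.3, -0.2], [-0.9, -0.8], [-1.6, -2.4]]
back [551.5 -67.6] pivot [553.9 -32.6] grip [470.6 -15.8] yaxis [np.float64(0.06793256712150536), np.float64(0.9976899149155924)]
cm [-55.97 -58.5    3.13] rad [-0.001 -0.    -0.161]
```

```bash
python3 -m handwheel '{"series": [[[-2,-2,0,0,0,0,0.5],[-6,-6,0,0,0,-0.02,0],[-10,-10.5,0,0,0,-0.04,0],[-14,-14.5,0,0,0,-0.06,0],[-18,-19,0,0,0,-0.08,0],[-22,-23,0,0,0,-0.1,0],[-26,-27.5,0,0,0,-0.12,0],[-30,-31.5,0,0,0,-0.14,0],[-34,-36,0,0,0,-0.16,0],[-38,-40,0,0,0,-0.16,0],[-42,-44,0,0,0,-0.16,0],[-46,-48,0,0,0,-0.16,0]]]}' 30
python3 -m handwheel '{"series": [[[-4,-4.2,1,0,0,0,0],[-7,-7.5,2,0,0,0,0],[-9,-9.5,3,0,0,0,0],[-10,-10.5,3,0,0,0,0],[-10,-10.5,3,0,0,0,0],[-10,-10.5,3,0,0,0,0]]]}'
python3 - <<'E'
from h import *
d=eyes.snapshot("wrist"); cv2.imwrite("pics/w1.png",d["img"][:,:,::-1])
go([547.1,-112.5,200],176.1)
E
```

```text
time: 1.8
tool_pos: [476.0, 10.7, 231.6]
tcp_rot: [180.0, 0.1, 176.0]
ft_force: [0.7, 0.8, 0.7]
finger_gap: 0.3
grip_force: 0.0
time: 2.55
tool_pos: [567.6, -98.2, 202.0]
tcp_rot: [180.0, 0.0, 176.1]
ft_force: [-0.3, 0.3, -0.5]
finger_gap: -0.0
grip_force: 0.0
cm [ 1.95 -1.58  0.2 ] rad [0.    0.001 0.   ]
```

View pics/w1.png

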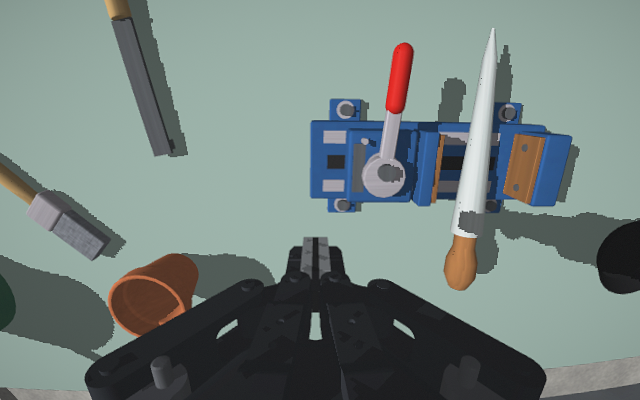

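```bash
python3 - <<'E'
from h import *
d=eyes.snapshot("wrist")
yw=np.radians(-3.9);ux=np.array([np.cos(yw),np.sin(yw)]);uy=np.array([-np.sin(yw),np.cos(yw)]);o=np.array([558.9,41.2])
for n,u,v,z in[("bed-",311,122,28),("bed+",311,198,28),("piv",385,175,76),("gripend",404,43,75),("jaw-",443,135,72),("jaw+",438,204,72),("fix-",545,138,73),("fix+",533,203,73),("back-",350,130,63),("back+",348,199,63),("dibL",463,187,45),("dibR",488,187,45)]:
    P=atz(d,u,v,z)[:2]; print(n,P.round(1),"vise",((P-o)@ux).round(1),((P-o)@uy).round(1))
E
```

```text
bed- [503.9 -98.2] vise -45.4 -142.9
bed+ [ 591.3 -104.6] vise 42.2 -143.3
piv [557.1 -28.3] vise 2.9 -69.5
gripend [439.6 -11.4] vise -115.5 -60.5
jaw- [522.1  28.9] vise -35.9 -14.8
jaw+ [592.8  28.4] vise 34.7 -10.5
fix- [530.5 132.6] vise -34.5 89.2
fix+ [598.6 131.3] vise 33.5 92.6
back- [512.5 -59.9] vise -39.4 -104.0
back+ [583.8 -64.3] vise 32.1 -103.6
dibL [584.7  67.8] vise 23.9 28.3
dibR [586.6  97. ] vise 23.8 57.5
```

```bash
python3 -m handwheel '{"series": [[[1,-0.7,2,0,0,0,0],[1.9,-1.4,6,0,0,0,0],[1.9,-1.4,11,0,0,0,0],[1.9,-1.4,14.5,0,0,0,0],[1.9,-1.4,16,0,0,0,0],[1.9,-1.4,16,0,0,0,0],[1.9,-0.9,16,0,0,0,0],[1.9,-0.4,16,0,0,0,0]]]}'
```

```text
time: 3.65
tool_pos: [550.0, -101.7, 43.3]
tcp_rot: [-180.0, 0.2, 176.1]
ft_force: [0.6, -0.0, -0.2]
finger_gap: 0.3
grip_force: 0.0
```

```bash
python3 -m handwheel '{"series": [[[0,0.4,0,0,0,0,0],[0,0.8,0,0,0,0,0],[0,1.2,0,0,0,0,0],[0,1.5,0,0,0,0,0],[0,1.7,0,0,0,0,0],[0,1.85,0,0,0,0,0],[0,2,0,0,0,0,0],[0,2.15,0,0,0,0,0],[0,2.3,0,0,0,0,0],[0,2.4,0,0,0,0,0],[0,2.5,0,0,0,0,0],[0,2.6,0,0,0,0,0]]]}'
```

```text
time: 5.15
tool_pos: [550.3, -76.2, 41.3]
tcp_rot: [-180.0, 0.0, 176.0]
ft_force: [-0.7, -3.3, -0.5]
finger_gap: -0.4
grip_force: 1.5
```

```bash
python3 -m handwheel '{"series": [[[0,0.12,0,0,0,0,0],[0,0.28,0,0,0,0,0],[0,0.48,0,0,0,0,0],[0,0.7,0,0,0,0,0],[0,0.92,0,0,0,0,0],[0,1.14,0,0,0,0,0],[0,1.36,0,0,0,0,0],[0,1.58,0,0,0,0,0],[0,1.8,0,0,0,0,0],[0,2.02,0,0,0,0,0],[0,2.24,0,0,0,0,0],[0,2.46,0,0,0,0,0]]]}'; python3 -m handwheel '{"series": [[[0,0.22,0,0,0,0,0],[0,0.44,0,0,0,0,0],[0,0.66,0,0,0,0,0],[0,0.88,0,0,0,0,0],[0,1.1,0,0,0,0,0],[0,1.32,0,0,0,0,0],[0,1.54,0,0,0,0,0],[0,1.76,0,0,0,0,0],[0,1.92,0,0,0,0,0],[0,2.08,0,0,0,0,0],[0,2.2,0,0,0,0,0],[0,2.3,0,0,0,0,0]]]}'
python3 - <<'E'
from h import *
d=eyes.snapshot("top"); cv2.imwrite("pics/t2.png",cv2.resize(d["img"][140:250,255:355,::-1],None,fx=5.4,fy=5.4,interpolation=cv2.INTER_CUBIC))
E
```

```text
time: 6.65
tool_pos: [552.1, -51.1, 41.3]
tcp_rot: [180.0, 0.0, 176.1]
ft_force: [0.6, -3.1, -0.3]
finger_gap: 0.0
grip_force: 1.6
time: 8.15
tool_pos: [553.6, -28.3, 41.3]
tcp_rot: [180.0, 0.0, 176.1]
ft_force: [2.1, -4.2, 0.3]
finger_gap: 0.3
grip_force: 1.5
```

View pics/t2.png

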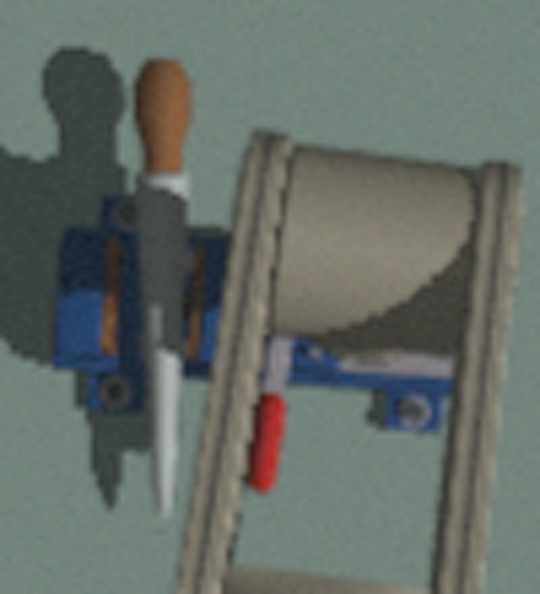

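The dibber (x 138–188 in the crop) now lies against the moving jaw. About 12 mm of gap to the fixed jaw lining (x≈120) remains.

```bash
python3 -m handwheel '{"series": [[[0,0.1,0,0,0,0,0],[0,0.2,0,0,0,0,0],[0,0.3,0,0,0,0,0],[0,0.4,0,0,0,0,0],[0,0.48,0,0,0,0,0],[0,0.54,0,0,0,0,0]]]}'; python3 -m handwheel '{"series": [[[0,0.05,0,0,0,0,0],[0,0.1,0,0,0,0,0],[0,0.15,0,0,0,0,0]]]}'
```

```text
time: 8.95
tool_pos: [553.9, -22.9, 41.3]
tcp_rot: [-180.0, -0.0, 176.1]
ft_force: [0.6, -2.5, 0.2]
finger_gap: -0.1
grip_force: 1.5
time: 9.32
tool_pos: [554.0, -21.7, 41.3]
tcp_rot: [-180.0, -0.0, 176.1]
ft_force: [1.4, -5.5, 1.4]
finger_gap: -0.1
grip_force: 2.4
```

```bash
m='';python3 -m handwheel '{"series": [[[0,0.05,0,0,0,0,0],[0,0.1,0,0,0,0,0],[0,0.15,0,0,0,0,0]]]}' | grep -E "pos|force"; python3 -m handwheel '{"series": [[[0,0.05,0,0,0,0,0],[0,0.1,0,0,0,0,0]]]}'| grep -E "pos|force"
```

```text
tool_pos: [554.2, -19.8, 41.3]
ft_force: [1.3, -3.1, 1.1]
grip_force: 1.5
tool_pos: [554.3, -18.8, 41.3]
ft_force: [1.7, -3.3, 0.5]
grip_force: 1.5
```

```bash
python3 -m handwheel '{"series": [[[0,0.05,0,0,0,0,0],[0,0.1,0,0,0,0,0],[0,0.15,0,0,0,0,0]]]}' | grep -E "pos|force"; python3 -m handwheel '{"series": [[[0,0.05,0,0,0,0,0],[0,0.1,0,0,0,0,0]]]}'| grep -E "pos|force"
```

```text
tool_pos: [554.4, -17.4, 41.3]
ft_force: [1.4, -3.7, 1.0]
grip_force: 1.5
tool_pos: [554.4, -16.4, 41.3]
ft_force: [2.0, -3.2, 0.9]
grip_force: 1.5
```

```bash
python3 -m handwheel '{"series": [[[0,0.05,0,0,0,0,0],[0,0.1,0,0,0,0,0]]]}' | grep -E "pos|force"
```

```text
tool_pos: [554.5, -15.4, 41.3]
ft_force: [1.8, -4.2, 0.5]
grip_force: 1.5
```

```bash
python3 -m handwheel '{"series": [[[0,0.05,0,0,0,0,0],[0,0.1,0,0,0,0,0]]]}' | grep -E "pos|ft"
```

```text
tool_pos: [554.5, -14.4, 41.3]
ft_force: [2.0, -2.6, 0.6]
```

```bash
python3 -m handwheel '{"series": [[[0,0.05,0,0,0,0,0],[0,0.1,0,0,0,0,0]]]}' | grep -E "pos|ft"
```

```text
tool_pos: [554.6, -13.5, 41.3]
ft_force: [2.0, -2.9, 1.0]
```

```bash
python3 -m handwheel '{"series": [[[0,0.05,0,0,0,0,0],[0,0.1,0,0,0,0,0]]]}' | grep -E "time|pos|ft"
```

```text
time: 11.58
tool_pos: [554.7, -12.5, 41.3]
ft_force: [2.1, -4.5, 1.3]
```

```bash
python3 -m handwheel '{"series": [[[0,0.05,0,0,0,0,0],[0,0.1,0,0,0,0,0]]]}' | grep -E "pos|ft"
python3 - <<'E'
from h import *
d=eyes.snapshot("top"); cv2.imwrite("pics/t3.png",cv2.resize(d["img"][140:250,255:355,::-1],None,fx=5.4,fy=5.4,interpolation=cv2.INTER_CUBIC))
E
```

```text
tool_pos: [554.7, -11.5, 41.3]
ft_force: [1.8, -3.4, 0.5]
```

View pics/t3.png

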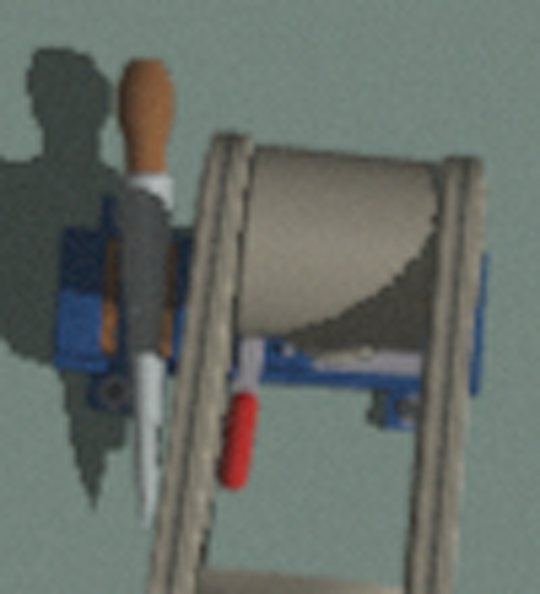

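The dibber (x 122–172) is almost touching the fixed lining (x≈120), so only a few mm remain.

```bash
python3 -m handwheel '{"series": [[[0,0.05,0,0,0,0,0],[0,0.1,0,0,0,0,0]]]}' | grep -E "pos|ft"
```

```text
tool_pos: [554.9, -10.5, 41.3]
ft_force: [1.1, -5.3, 0.8]
```

```bash
python3 -m handwheel '{"series": [[[0,0.05,0,0,0,0,0],[0,0.1,0,0,0,0,0]]]}' | grep -E "pos|ft"
```

```text
tool_pos: [554.9, -9.9, 41.3]
ft_force: [0.9, -7.4, 1.3]
```

```bash
python3 -m handwheel '{"series": [[[0,0.05,0,0,0,0,0],[0,0.05,0,0,0,0,0]]]}' | grep -E "pos|ft"
```

```text
tool_pos: [554.9, -9.7, 41.3]
ft_force: [1.1, -7.6, 1.7]
```

```bash
python3 -m handwheel '{"series": [[[0,0.03,0,0,0,0,0],[0,0.05,0,0,0,0,0],[0,0.05,0,0,0,0,0]]]}' | grep -E "pos|ft"
```

```text
tool_pos: [554.9, -9.5, 41.3]
ft_force: [0.6, -8.6, 1.2]
```

```bash
python3 -m handwheel '{"series": [[[0,0.03,0,0,0,0,0],[0,0.06,0,0,0,0,0],[0,0.06,0,0,0,0,0]]]}' | grep -E "pos|ft"
```

```text
tool_pos: [554.9, -9.2, 41.3]
ft_force: [0.8, -9.9, 0.8]
```

```bash
python3 -m handwheel '{"series": [[[0,-0.1,0,0,0,0,0],[0,-0.3,0,0,0,0,0],[0,-0.7,0,0,0,0,0],[0,-1.5,0,0,0,0,0],[0,-2.5,0,0,0,0,0],[0,-3,-2,0,0,0,0],[0,-3,-7,0,0,0,0],[0,-3,-12,0,0,0,0],[0,-3,-14,0,0,0,0],[0,-3,-14,0,0,0,0],[0,-3,-14,0,0,0,0]]]}'
python3 - <<'E'
from h import *
d=eyes.snapshot("wrist"); cv2.imwrite("pics/w2.png",d["img"][:,:,::-1])
E
```

```text
time: 14.75
tool_pos: [551.9, -37.7, 179.7]
tcp_rot: [180.0, -0.1, 176.1]
ft_force: [0.0, 0.8, -0.6]
finger_gap: -0.1
grip_force: 0.0
```

View pics/w2.png

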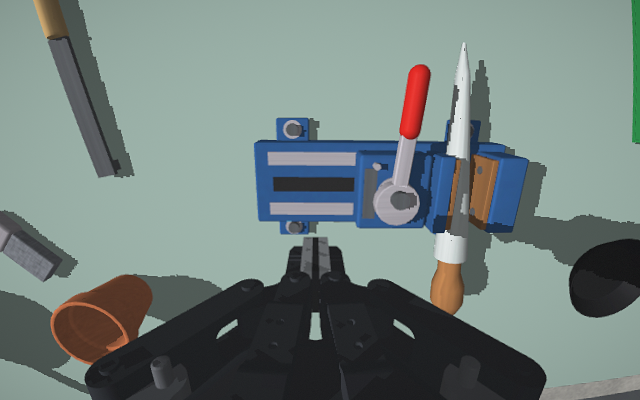

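The dibber now sits between both linings, with its tip at (463,43). The lever pivot is at about (398,203), and the red grip runs from (409,137) to (420,66).

```bash
python3 - <<'E'
from h import *
d=eyes.snapshot("wrist")
for n,u,v,z in[("piv",398,203,78),("gripend",420,66,75),("gripin",409,137,75),("tip",463,43,35),("dibL",454,100,38),("dibR",469,100,38)]:
    print(n,atz(d,u,v,z)[:2].round(1))
P=np.array([559.5,36.5]); a0=3.01-.068
for a in np.arange(0,1.96,.15):
    L=a0+a; e=np.array([np.cos(L),np.sin(L)]); n=np.array([np.sin(L),-np.cos(L)]) # n: side of pusher
    off=9+14.5*abs(n[1])+11*abs(n[0])
    print(round(a,2),(P+88*e+off*n).round(1))
E
```

```text
piv [561.9  38.4]
gripend [445.4  55.9]
gripin [502.6  48. ]
tip [422.4 110.9]
dibL [473.8 103.7]
dibR [474.5 118.7]
0.0 [478.3  78.8]
0.15 [472.8  64.9]
0.3 [469.5  52.1]
0.45 [467.9  39.7]
0.6 [468.1  26.7]
0.75 [470.3  13.6]
0.9 [474.7   0.6]
1.05 [481.3 -11.9]
1.2 [490.  -23.5]
1.35 [500.8 -33.7]
1.5 [513.4 -42. ]
1.65 [527.4 -48.3]
1.8 [541.7 -52.1]
1.95 [553.2 -54.1]
```

```bash
python3 -m handwheel '{"series": [[[3,4,0,0,0,0,0],[6,8,0,0,0,0,0],[8.2,11.6,0,0,0,0,0],[8.2,11.6,0,0,0,0,0],[8.2,11.6,4,0,0,0,0],[8.2,11.6,8,0,0,0,0],[8.2,11.6,11,0,0,0,0],[8.2,11.6,11.8,0,0,0,0],[8.2,11.6,11.8,0,0,0,0],[8.2,11.6,11.8,0,0,0,0]]]}'
python3 - <<'E'
from h import *
for t in [(478,78),(473,65),(469.5,52),(468,40),(468,27)]: go([*t,62],176.1)
E
```

```text
time: 16.1
tool_pos: [480.4, 83.4, 64.8]
tcp_rot: [180.0, 0.1, 176.0]
ft_force: [-0.3, 0.4, 0.3]
finger_gap: 0.1
grip_force: 0.0
cm [ 0.2  -0.56  0.28] rad [ 0.     0.002 -0.001]
cm [ 0.61 -1.89  0.27] rad [ 0.     0.002 -0.001]
cm [ 0.87 -3.21  0.27] rad [ 0.     0.002 -0.001]
cm [ 0.94 -4.42  0.27] rad [ 0.     0.002 -0.001]
cm [ 0.85 -5.71  0.27] rad [ 0.     0.002 -0.001]
```

```bash
python3 -m handwheel '{"series": [[[0.1,-0.25,0.1,0,0,0,0],[0.2,-0.5,0.1,0,0,0,0],[0.3,-0.8,0.1,0,0,0,0],[0.38,-1.1,0.1,0,0,0,0],[0.46,-1.4,0.1,0,0,0,0],[0.55,-1.7,0.1,0,0,0,0],[0.63,-2.0,0.1,0,0,0,0],[0.7,-2.3,0.1,0,0,0,0]]]}'
python3 - <<'E'
from h import *
for t in [(469.5,52),(468,40),(468,27),(470,14),(475,0.6),(481,-12)]: go([*t,62],176.1)
E
```

```text
time: 17.1
tool_pos: [470.6, 61.0, 62.3]
tcp_rot: [180.0, 0.0, 176.1]
ft_force: [1.3, 2.4, -0.6]
finger_gap: -0.0
grip_force: 1.0
cm [ 0.04 -0.91  0.03] rad [ 0.     0.    -0.001]
cm [ 0.11 -2.12  0.03] rad [ 0.     0.    -0.001]
cm [ 0.02 -3.41  0.03] rad [ 0.     0.    -0.001]
cm [-0.27 -4.7   0.03] rad [ 0.     0.    -0.001]
cm [-0.86 -6.    0.03] rad [ 0.     0.    -0.001]
cm [-1.54 -7.21  0.03] rad [ 0.     0.    -0.001]
```

In contact (2.4 N). I'll continue along the arc.

```bash
python3 -m handwheel '{"series": [[[0.03,-0.4,0,0,0,0,0],[0.05,-0.8,0,0,0,0,0],[0.08,-1.2,0,0,0,0,0],[0.1,-1.6,0,0,0,0,0],[0.11,-2.1,0,0,0,0,0],[0.08,-2.6,0,0,0,0,0],[0.04,-3.1,0,0,0,0,0],[-0.03,-3.6,0,0,0,0,0]]]}'
python3 - <<'E'
from h import *
for t in [(475,0.6),(481.3,-12),(490,-23.5),(501,-33.7),(513.5,-42),(527.5,-48.3),(541.7,-52)]: go([*t,62],176.1)
E
```

```text
time: 18.1
tool_pos: [468.0, 25.3, 62.1]
tcp_rot: [180.0, -0.0, 176.1]
ft_force: [1.8, 6.3, -0.7]
finger_gap: 0.0
grip_force: 2.8
cm [-0.87 -2.42  0.01] rad [ 0.001 -0.001 -0.001]
cm [-1.58 -3.63  0.01] rad [ 0.001 -0.001 -0.001]
cm [-2.53 -4.72  0.01] rad [ 0.001 -0.001 -0.001]
cm [-3.7  -5.66  0.01] rad [ 0.001 -0.001 -0.001]
cm [-5.   -6.41  0.  ] rad [ 0.001 -0.001 -0.001]
cm [-6.44 -6.94  0.  ] rad [ 0.001 -0.001 -0.001]
cm [-7.88 -7.21  0.  ] rad [ 0.001 -0.001 -0.001]
```

```bash
python3 -m handwheel '{"series": [[[-0.15,-0.5,0,0,0,0,0],[-0.3,-1.0,0,0,0,0,0],[-0.5,-1.5,0,0,0,0,0],[-0.7,-2.0,0,0,0,0,0],[-0.95,-2.5,0,0,0,0,0],[-1.2,-3.0,0,0,0,0,0],[-1.5,-3.5,0,0,0,0,0],[-1.85,-3.95,0,0,0,0,0],[-2.2,-4.35,0,0,0,0,0],[-2.6,-4.75,0,0,0,0,0]]]}'
python3 - <<'E'
from h import *
for t in [(501,-33.7),(513.5,-42),(527.5,-48.3),(541.7,-52)]: go([*t,62],176.1)
E
```

```text
time: 19.35
tool_pos: [489.3, -23.5, 61.3]
tcp_rot: [179.9, -0.2, 176.1]
ft_force: [-2.7, 6.0, 0.1]
finger_gap: 0.2
grip_force: 2.9
cm [-1.23 -0.93 -0.08] rad [ 0.001 -0.004 -0.001]
cm [-2.54 -1.68 -0.09] rad [ 0.001 -0.004 -0.001]
cm [-3.98 -2.21 -0.09] rad [ 0.001 -0.004 -0.001]
cm [-5.42 -2.48 -0.1 ] rad [ 0.001 -0.004 -0.001]
```

```bash
python3 -m handwheel '{"series": [[[-0.4,-0.35,0,0,0,0,0],[-0.8,-0.65,0,0,0,0,0],[-1.2,-0.92,0,0,0,0,0],[-1.6,-1.18,0,0,0,0,0],[-2.0,-1.4,0,0,0,0,0],[-2.5,-1.65,0,0,0,0,0],[-3,-1.87,0,0,0,0,0],[-3.5,-2.05,0,0,0,0,0]]]}'
python3 - <<'E'
from h import *
for t in [(527.5,-48.3),(541.7,-52),(549,-53)]: go([*t,62],176.1)
E
```

```text
time: 20.35
tool_pos: [523.8, -47.2, 61.6]
tcp_rot: [-180.0, -0.1, 176.0]
ft_force: [-2.1, 1.2, -1.9]
finger_gap: 0.1
grip_force: 1.6
cm [-0.38 -0.08 -0.04] rad [-0.    -0.002 -0.001]
cm [-1.82 -0.36 -0.05] rad [-0.    -0.002 -0.001]
cm [-2.56 -0.4  -0.05] rad [-0.    -0.002 -0.001]
```

```bash
python3 -m handwheel '{"series": [[[-0.3,-0.07,0,0,0,0,0],[-0.6,-0.13,0,0,0,0,0],[-0.9,-0.19,0,0,0,0,0],[-1.2,-0.25,0,0,0,0,0],[-1.5,-0.3,0,0,0,0,0],[-1.8,-0.35,0,0,0,0,0],[-2.0,-0.38,0,0,0,0,0],[-2.0,-0.38,0,0,0,0,0]]]}'
```

```text
time: 21.35
tool_pos: [544.7, -52.2, 62.5]
tcp_rot: [-180.0, 0.0, 176.1]
ft_force: [0.0, 0.5, -0.3]
finger_gap: 0.1
grip_force: 0.0
```

```bash
python3 -m handwheel '{"series": [[[0.7,0,0,0,0,0,0],[2,0,0,0,0,0,0],[4,-1,-1,0,0,0,0],[4,-2,-6,0,0,0,0],[4,-4,-11,0,0,0,0],[4,-6,-13,0,0,0,0],[2,-8,-13,0,0,0,0],[0,-9,-13,0,0,0,0],[0,-9,-13,0,0,0,0],[0,-9,-13,0,0,0,0]]]}'
python3 - <<'E'
from h import *
d=eyes.snapshot("wrist"); cv2.imwrite("pics/w3.png",d["img"][:,:,::-1])
E
```

```text
time: 22.6
tool_pos: [537.0, -141.3, 191.9]
tcp_rot: [180.0, -0.1, 176.1]
ft_force: [-0.8, 0.1, 0.4]
finger_gap: -0.5
grip_force: 0.0
```

View pics/w3.png

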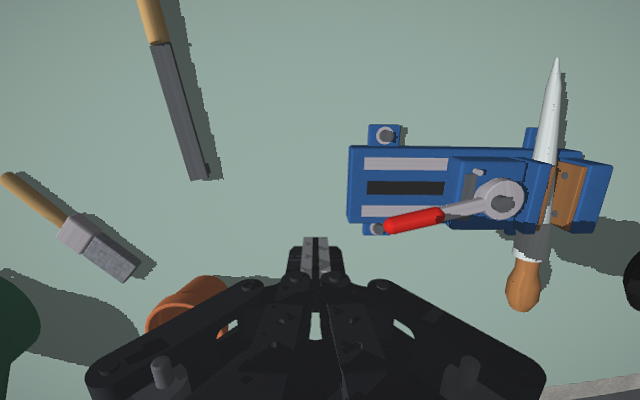

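The lever now points from (500,200) to (388,227). That matches the angle of its stop, and the dibber is held between both linings.

```bash
python3 -c "
from bench import r; print(r.hand_in())"
```

```text
the job is handed in; nothing more can be done
None
```

The dibber is clamped: I slid the jaw up to about a 10 N push and threw the cam lever over to its stop, with no vise push reading above 10 N, and handed the job in at about 23 s (result not reported).

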